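# Flip the electrode tray's lid over against the tray and close it

### The job

The lid of the low white electrode tray lies upside down in front of it, propped on its own grip bar. With the fingertips, push the lid against the tray's front edge until it tips up on its low edge and flips over onto the tray, then push it back against the tray's rear stop so that it lies flat and square over the wells with the grip bar on top. Never grip the lid or lift it off its support, leave the other things on the table where they are, and finish with the hand clear.

Things in the scene. Friction and masses are not known exactly. Their poses are not given: they have to be found in the camera images.
- lid: White rigid plastic lid, about 120 g: a plate 90 (x) by 130 (y) by 5 mm with a solid grip bar on its outer face. Origin: centre of the inner face; z points out of that face, away from the bar (plate z -5 to 0 mm). It starts inner face up, sloping 0.38 rad, 15 to 50 mm before the tray, parallel to it within 0.2 rad, centred within 10 mm. Closed: z down, +x towards the robot.
- low_edge (a point): Middle of the lid's +x edge on the inner face (lid x = 45, y = 0, z = 0 mm): the edge towards the tray, which rests on the table at the start (this point is then 5 mm up).
- high_edge (a point): Middle of the lid's -x edge on the inner face (lid x = -45, y = 0, z = 0 mm): at the start the raised edge nearest the robot. Its underside then hangs 33 mm above the table and overhangs the bar by 17 mm: fingertips slanted forward fit beneath it. It meets the rear stop when the lid is closed.
- bar_ridge (a point): Middle of the grip bar's outer ridge (lid x = -23, y = 0, z = -30 mm). The bar runs along the lid's y, 90 mm long, 10 mm thick, and stands 25 mm out of the outer face; at the start its ridge rests on the table and props up the lid.
- tray: White electrode tray, fixed, 150 mm wide (y). Origin: centre of its underside, on the table; x points to its rear, away from the robot (yaw up to 0.3 rad), z up. Upright front face at x = -50 mm, rear end at x = 50 mm, flat rim 20 mm above the table; wells with small metal discs below the rim between x = -32 and 24, y = -45 and 45 mm.
- stop (a point): Middle of the front face of the tray's rear stop ridge, at rim height (tray x = 38, y = 0, z = 20 mm); the ridge's top is 34 mm above the table. The closed lid rests on the rim against it and overhangs the tray's front by 2 mm.
- tray_front (a point): Point on the tray: middle of the top front edge (tray x = -50, y = 0, z = 20 mm).
- gel_bottle: Bystander: white bottle, 44 mm across, 130 mm tall, beside the lid or tray. Origin: centre of its underside.
- bulb_a: Bystander: suction electrode, a metal cup with a blue ball on top, 32 mm across, 54 mm tall, beside the lid or tray. Origin: centre of its underside.
- clamp: Bystander: grey limb clamp, 85 by 26 by 30 mm, beside the lid or tray. Origin: centre of its underside.
- bulb_b: Bystander: second suction electrode, 32 mm across, 54 mm tall, well to the left. Origin: centre of its underside.
- tape: Bystander: roll of white tape lying flat, 70 mm across, 25 mm high, to the right. Origin: centre of its underside.
- jar: Bystander: glass jar, 70 mm across, 80 mm tall, to the left. Origin: centre of its underside.
Not all that is in view belongs to the job. Leave any green look-alike of the lid alone. What is shaped like the tray but green is not meant.

How it is judged:
By the outcome, as a careful person would: the job done as asked, in the order asked, and still so for the second after the job is handed in, with the robot touching nothing.
It also fails if it takes over 45 s, if anything falls off the work surface, if the arm or the gripper's body presses on something with over 40 N, if the wrist force passes 120 N, or if a joint passes its speed limit or range.

### The arm

A 7-joint arm with a two-finger parallel gripper is mounted at the origin on the work surface. World frame = base frame: x ahead of the robot, y to its left, z up, the work surface at z = 0. Lengths are in mm, angles in rad, forces in N, time in s.
With the tool pointing down it reaches from about 400 to 875 mm from the base axis. Payload 4.4 kg.
Tool frame: the origin (TCP) lies at the very end of the fingers, on their centre line; the grasp point (between the pads) lies 19 mm behind it; z points along the fingers, y is the line along which they close (so a half turn about z gives the same grasp; the last joint's range is limited). The gripper opens to 85 mm and grips with 20 to 120 N. Pads are 22 mm wide; open, the fingers measure 114 mm over their backs; the gripper's body (76 mm by 85 mm) begins 54 mm behind the grasp point. The pads swing forward as they close: fully open they stand 13 mm farther back than shut.
Start: joints at [1.201, 0.628, 0.038, 1.517, -0.027, 0.996, -0.02], TCP at [194.474, -620.24, 231.313] pointing down, gripper open.
Joint ranges: [-3.06, 3.06], [-0.37, 2.12], [-1.25, 1.32], [0.18, 2.47], [-1.1, 4.24], [0.23, 1.98], [-2.94, 2.94]. Speed limits (rad/s): [2.57, 2.57, 3.14, 3.14, 3.14, 3.14, 3.14].

### API

Orientations are given as [roll, pitch, yaw] about the fixed x, y, z axes, in that order (R = Rz(yaw) Ry(pitch) Rx(roll)).
In Python, from cell import read_state, get_image, camera_info, finish_job gives the robot as it stands.
- The arm moves only by the tool play_rows, never from a script. Its argument "deltas" is one flat list of numbers, 7 for each row, row after row: the shift along the tool's x, y, z in mm, then the turn, a rotation vector about the tool's x, y, z in rad, then the opening, from 0 (shut) to 1 (fully open). In form: [dx, dy, dz, ax, ay, az, grip, dx, dy, dz, ax, ay, az, grip, ...]. A call has 1 to 10 rows; each row is the pose to reach, as a shift and turn from the pose commanded when the call began, along the tool's axes at that moment; what a row does not reach only later rows make up. A row lasts 1/8 s, in which the tool goes at most 62.5 mm and 10.7 degrees, less where a joint would pass 70% of its speed; a pose out of reach is approached as far as the arm can. A call with a gripper value outside its range is refused whole. The fingers move at their own pace and stop on an object; the grip force is fixed at half the most. Time passes only in rows, so rows that repeat a pose let the fingers close. It gives the time, the measured TCP pose, the force, the opening and the grip force at its end, in the units of the state.
- read_state(): the state, without advancing time (a new reading comes with each control period).
- get_image(name): name is "scene" or "top" or "wrist"; returns the picture (480x640x3 uint8, red, green, blue); there is no depth.
- camera_info(name): a dict with "fx", "fy", "cx", "cy" (pixels), "T" (4x4, takes a point from camera to world coordinates). Camera axes: x right, y down, z forward; pixel columns grow to the right and rows downward; lengths in mm; the calibration is good to about 2 mm. The wrist camera is an equidistant fisheye: a pixel r from the principal point sees the ray r / f radians off the axis. A picture is of the moment at which its call begins: read the wrist's pose just before it. camera_info takes no time and is no camera call; for the wrist camera it gives the pose at the moment of the call.
- finish_job(): hands the job in; it is judged then, once.
The state is a dict: "clock": time; "qpos": joint angles; "qd": joint speeds; "tau": joint torques, N m; "eef_pos": TCP position; "tool_rot": TCP orientation; "force": force on the tool from outside, world axes, zero at the start; "torque": the same for the moment, N m; "width": finger opening in mm; "gripper_force": force on a finger pad.
Only numpy, scipy, OpenCV 4.12 (cv2) and the standard library are available. Lean on these libraries where they do the work, as an engineer would, in place of code of your own. Each camera call takes 0.05 s, during which the arm holds its last target. There are 200 camera calls.

## Working session

There is one attempt and no reset: what is moved stays moved. The work goes in short steps, Python scripts to look and compute and a tool call to move; the robot and the scene stay as the last step left them, time stands still between calls to the robot, and variables do not carry over. Pictures are saved under pics/ and viewed, at most 10 in all, crops included, and the job is handed in when it is done.

Besides the shell and the picture viewer there is one more tool, called after ">>>" as name(argument=value, ...) on one line, values as JSON. play_rows: Moves the arm, as the interface text tells. Its arguments: {"type":"object","properties":{"deltas":{"type":"array"}},"required":["deltas"]}

```bash
mkdir -p pics
python3 - <<'E'
from cell import *
import cv2
s=read_state();print(s)
for n in("scene","top"):
    im=get_image(n);cv2.imwrite(f"pics/{n}0.png",im[:,:,::-1]);c=camera_info(n);print(n,c)
E
```

```text
{'clock': 0.0, 'qpos': array([ 1.20117248,  0.62935074,  0.03841692,  1.51840155, -0.02703282,
        0.99628344, -0.02001487]), 'qd': array([ 0.00036544,  0.00043613,  0.00046048, -0.00127986,  0.00047392,
       -0.00027352,  0.00027358]), 'tau': array([ 5.61318375e-04, -5.63400435e+01,  1.22686721e+00, -1.93443203e+01,
        1.11669450e-02,  1.05913274e-02,  7.24664403e-06]), 'eef_pos': array([ 194.31979406, -619.60339484,  230.37490331]), 'tool_rot': array([-3.13966627e+00, -1.58692432e-05,  3.03810591e-01]), 'force': array([-0.71678031, -0.62906952,  0.19109175]), 'torque': array([ 0.02213903,  0.05571344, -0.01143419]), 'gripper_force': 0.0, 'width': 85.59683597511176}
scene {'fx': 453.91465189152353, 'fy': 453.91465189152353, 'cx': 327.2688913455921, 'cy': 241.30182549249736, 'T': array([[-3.72141120e-01,  7.99696023e-01, -4.71165849e-01,
         9.73709764e+02],
       [ 9.28171416e-01,  3.22250103e-01, -1.86152338e-01,
         1.62087606e+02],
       [ 2.96795872e-03, -5.06597613e-01, -8.62177505e-01,
         8.61524091e+02],
       [ 0.00000000e+00,  0.00000000e+00,  0.00000000e+00,
         1.00000000e+00]])}
top {'fx': 524.590016882393, 'fy': 524.590016882393, 'cx': 312.6264236931167, 'cy': 236.25471279210993, 'T': array([[-1.88894553e-02, -9.91818692e-01,  1.26249240e-01,
         3.95737685e+02],
       [-9.99693101e-01,  2.07600789e-02,  1.35175161e-02,
        -1.53176660e+01],
       [-1.60278694e-02, -1.25955155e-01, -9.91906450e-01,
         1.16440638e+03],
       [ 0.00000000e+00,  0.00000000e+00,  0.00000000e+00,
         1.00000000e+00]])}
```

View pics/scene0.png

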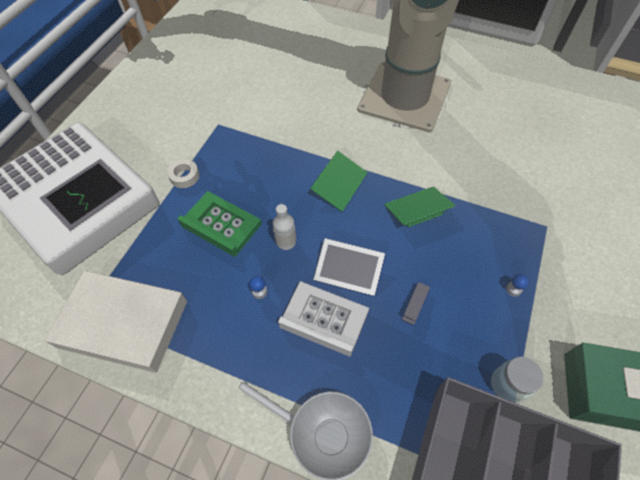

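View pics/top0.png

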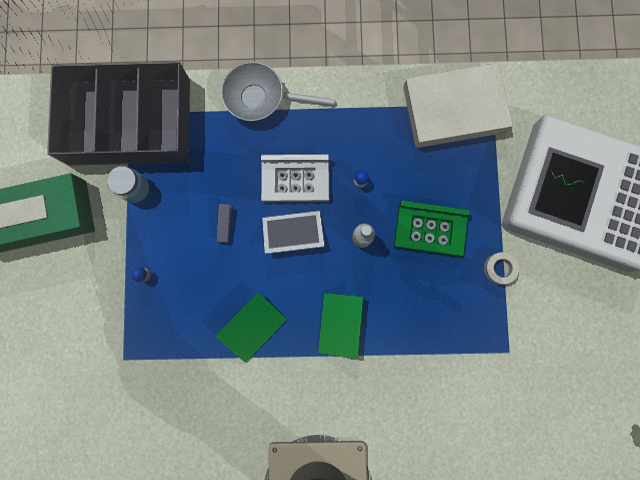

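The scene view shows the lid at (350,266) and the tray at (324,317). In the top view the lid is at (294,232), the tray at (295,178), the bottle at (363,235) and the clamp at (225,224).

```bash
cat > h.py <<'E'
import numpy as np,cv2
from scipy.optimize import least_squares
from cell import *
def rz(a): c,s=np.cos(a),np.sin(a);return np.array([[c,-s,0],[s,c,0],[0,0,1]])
def ry(a): c,s=np.cos(a),np.sin(a);return np.array([[c,0,s],[0,1,0],[-s,0,c]])
def proj(c,P):
    T=c["T"];p=(np.atleast_2d(P)-T[:3,3])@T[:3,:3]
    return np.c_[c["fx"]*p[:,0]/p[:,2]+c["cx"],c["fy"]*p[:,1]/p[:,2]+c["cy"]]
def tri(cs,uvs):
    A=[];b=[]
    for c,(u,v) in zip(cs,uvs):
        T=c["T"];d=T[:3,:3]@[(u-c["cx"])/c["fx"],(v-c["cy"])/c["fy"],1];d/=np.linalg.norm(d)
        M=np.eye(3)-np.outer(d,d);A.append(M);b.append(M@T[:3,3])
    return np.linalg.lstsq(np.vstack(A),np.hstack(b),rcond=None)[0]
def white(im,thr=60):
    h=cv2.cvtColor(im,cv2.COLOR_RGB2HSV)
    return ((h[...,1]<thr)&(h[...,2]>110)).astype(np.uint8)
def quad(im,seed,thr=60):
    m=white(im,thr);n,l=cv2.connectedComponents(m)[:2]
    ys,xs=np.nonzero(l);i=np.argmin((xs-seed[0])**2+(ys-seed[1])**2);k=l[ys[i],xs[i]]
    cn=max(cv2.findContours((l==k).astype(np.uint8),0,2)[0],key=cv2.contourArea)
    h=cv2.convexHull(cn);q=cv2.approxPolyN(h,4,ensure_convex=True).reshape(-1,2)
    return q,cv2.contourArea(cn)
E
python3 - <<'E'
from h import *
cs={n:camera_info(n) for n in("scene","top")}
im={n:cv2.imread(f"pics/{n}0.png")[:,:,::-1].copy() for n in cs}
for n,s1,s2 in(("scene",(318,262),(290,300)),("top",(265,235),(265,180))):
    print(n,"lid",*[x.tolist() if hasattr(x,'tolist') else x for x in quad(im[n],s1)],"tray",*[x.tolist() if hasattr(x,'tolist') else x for x in quad(im[n],s2)])
    big=cv2.resize(im[n][190:370,240:440] if n=="scene" else im[n][140:270,210:390],None,fx=4 if n=="scene" else 4,fy=4,interpolation=cv2.INTER_CUBIC)[:600]
    big=cv2.resize(big,(400*1,int(big.shape[0]*400/big.shape[1])) ) if 0 else big
    cv2.imwrite(f"pics/{n}_big.png",big[:,:800,::-1])
E
```

```text
scene lid [[385, 253], [374, 296], [312, 280], [324, 237]] 2715.5 tray [[370, 307], [350, 356], [275, 326], [299, 280]] 3913.5
top lid [[324, 246], [264, 253], [262, 217], [319, 210]] 2019.5 tray [[328, 162], [328, 200], [261, 200], [262, 162]] 2471.0
```

View pics/scene_big.png

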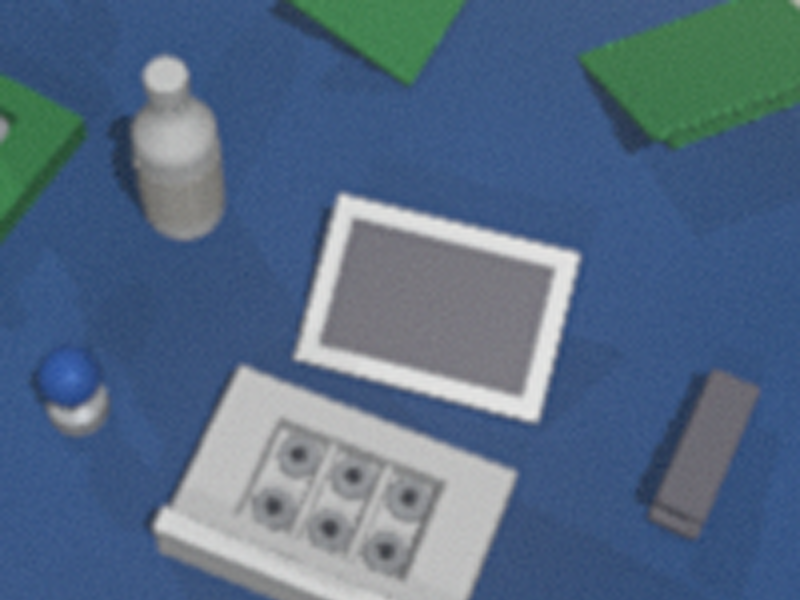

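View pics/top_big.png

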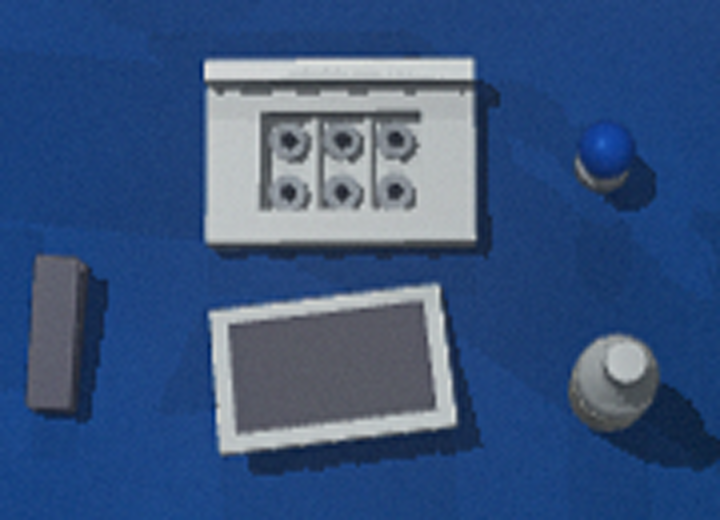

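Run:
```python
from h import *
C=[camera_info("scene"),camera_info("top")]
S=lambda p:(p[0]/4+240-.4,p[1]/4+190-.4); T=lambda p:(p[0]/4+210-.4,p[1]/4+140-.4)
lid=[((45,65,0),(539,422),(209,311)),((45,-65,0),(295,358),(438,284)),((-45,-65,0),(339,193),(456,425)),((-45,65,0),(580,252),(221,454))]
for l in lid: print("lid",l[0],tri(C,[S(l[1]),T(l[2])]).round(1))
def res(p,full=False):
    r=[]
    R=rz(p[2])@ry(.38 if len(p)<5 else p[4])
    for m,a,b in lid:
        w=R@np.array(m)+[p[0],p[1],p[3]]
        r+=[proj(C[0],w)[0]-S(a),proj(C[1],w)[0]-T(b)]
    return np.ravel(r)
f=least_squares(res,[480,0,0,20]);print(f.x.round(3),f.fun.round(1))
f=least_squares(res,[480,0,0,20,.38]);print(f.x.round(3),f.fun.round(1))
tr=[((-50,-75,20),(238,366),(476,238)),((-50,75,20),(517,470),(206,238))]
for t in tr: print("tray",t[0],tri(C,[S(t[1]),T(t[2])]).round(1))
def on(c,uv,z):
    Tm=c["T"];d=Tm[:3,:3]@[(uv[0]-c["cx"])/c["fx"],(uv[1]-c["cy"])/c["fy"],1];return (Tm[:3,3]+d*(z-Tm[2,3])/d[2]).round(1)
print("rear top",on(C[1],T((204,60)),34),on(C[1],T((474,60)),34),"stop front scene",on(C[1],T((204,82)),34),on(C[1],T((474,82)),34), on(C[1],T((206,236)),20),on(C[1],T((476,236)),20))
print("bottle base, bulb, clamp",on(C[0],S((185,215)),0),on(C[0],S((78,415)),0),on(C[1],T((55,333)),30))
```

```text
lid (45, 65, 0) [588.3 113.8   5.1]
lid (45, -65, 0) [601.1 -15.5   4.7]
lid (-45, -65, 0) [517.9 -23.9  38.1]
lid (-45, 65, 0) [504.5 104.3  37.9]
[5.52955e+02 4.46730e+01 1.03000e-01 2.12950e+01] [-0.2 -0.1 -0.   0.3  0.1  0.   0.2 -0.1  0.1  0.   0.5 -0.2  0.1  0.1
 -0.5 -0. ]
[5.52943e+02 4.46720e+01 1.04000e-01 2.12970e+01 3.70000e-01] [-0.2 -0.2 -0.1  0.2  0.   0.   0.2 -0.2  0.2  0.1  0.5 -0.1  0.1  0.2
 -0.5  0.1]
tray (-50, -75, 20) [623.5 -37.1  21.7]
tray (-50, 75, 20) [625.8 113.   25.5]
rear top [724.7 112.1  34. ] [721.2 -37.6  34. ] stop front scene [712.2 112.2  34. ] [708.7 -37.3  34. ] [628.2 113.2  20. ] [624.8 -36.7  20. ]
bottle base, bulb, clamp [ 541.7 -106.3    0. ] [ 670.9 -108.     0. ] [573.9 195.4  30. ]
```

```bash
cat >> h.py <<'E'
from scipy.spatial.transform import Rotation as Ro
def rot(yaw,phi): return Ro.from_euler('z',yaw)*Ro.from_euler('x',np.pi)*Ro.from_euler('y',phi)
def plan(targets):
    "targets: (x,y,z,yaw,phi); prints tool-frame deltas"
    s=read_state();R0=Ro.from_euler('xyz',s["tool_rot"]);p0=s["eef_pos"]
    for x,y,z,yaw,phi in targets:
        d=R0.inv().apply(np.array([x,y,z])-p0);a=(R0.inv()*rot(yaw,phi)).as_rotvec()
        print([round(float(v),1) for v in d]+[round(float(v),3) for v in a])
E
python3 - <<'E'
from h import *
plan([(430,38,150,.04,.0),(430,38,120,.04,.75)])
# finger placement in the lid pocket; pivot (lower outer edge) at origin, returns U (upper tip corner) and TCP
def lidpts(al):
    t=np.linspace(0,1,200)[:,None]
    e=lambda p,q:np.array(p)*(1-t)+np.array(q)*t
    L=np.vstack([e((45,-5),(-45,-5)),e((-45,-5),(-45,0)),e((-28,-5),(-28,-30)),e((-28,-30),(-18,-30)),e((-18,-30),(-18,-5))])-[45,-5]
    return np.c_[L[:,0]*np.cos(al)+L[:,1]*np.sin(al)*-1*-1, -L[:,0]*np.sin(al)+L[:,1]*np.cos(al)]
for al in (.38,.6,.8,1,1.2,1.4,1.57,1.75,1.9):
    P=lidpts(al)
    for th in (45,55,65,75):
        t=np.radians(th);d=np.array([np.cos(t),-np.sin(t)]);n=np.array([np.sin(t),np.cos(t)])
        a=P@d;b=P@n;npl=400;best=None
        for a0 in np.arange(-130,60,1.):
            m=a[:npl]<a0
            if not m.any(): continue
            b0=b[:npl][m].min(); k=a[npl:]<a0+1
            bb=b[npl:][k]
            if ((bb>b0-22.5)&(bb<b0)).any(): continue
            if (bb>=b0).any(): continue
            U=a0*d+b0*n; 
            if (U-22*n)[1]<1: continue
            best=(U,U-11*n)
        if best is not None: print(al,th,"U",best[0].round(0),"tcp",best[1].round(1))
E
```

```text
[421.6, -557.0, 81.4, -0.002, 0.0, 0.264]
[421.6, -556.9, 111.4, -0.1, 0.746, 0.251]
0.38 45 U [-74.  24.] tcp [-81.7  15.9]
0.38 55 U [-77.  23.] tcp [-85.5  17. ]
0.38 65 U [-79.  24.] tcp [-89.1  19.1]
0.38 75 U [-81.  25.] tcp [-91.9  22. ]
0.6 45 U [-63.  40.] tcp [-71.1  32.1]
0.6 55 U [-66.  39.] tcp [-75.1  32.8]
0.6 65 U [-69.  39.] tcp [-78.6  34. ]
0.6 75 U [-71.  40.] tcp [-82.  37.]
0.8 45 U [-52.  54.] tcp [-60.  46.]
0.8 55 U [-54.  52.] tcp [-63.2  46.1]
0.8 65 U [-56.  51.] tcp [-66.3  46.3]
0.8 75 U [-59.  51.] tcp [-69.8  48.6]
1 45 U [-43.  66.] tcp [-50.3  58.6]
1 55 U [-41.  63.] tcp [-49.6  56.9]
1 65 U [-42.  62.] tcp [-52.2  57.3]
1 75 U [-45.  61.] tcp [-55.4  58.7]
1.2 45 U [-30.  77.] tcp [-37.8  69.7]
1.2 55 U [-29.  75.] tcp [-38.1  68.6]
1.2 65 U [-28.  71.] tcp [-37.6  66.3]
1.2 75 U [-29.  69.] tcp [-39.2  66.1]
1.4 45 U [-15.  86.] tcp [-22.4  78. ]
1.4 55 U [-14.  83.] tcp [-23.2  76.5]
1.4 65 U [-14.  80.] tcp [-23.7  75. ]
1.4 75 U [-13.  75.] tcp [-23.6  72.4]
1.57 55 U [ 0. 87.] tcp [-9.  80.4]
1.57 65 U [ 0. 84.] tcp [-9.9 79.2]
1.57 75 U [-0. 81.] tcp [-10.6  77.9]
1.75 65 U [16. 86.] tcp [ 5.7 81. ]
1.75 75 U [15. 83.] tcp [ 4.4 79.9]
1.9 75 U [28. 82.] tcp [17.5 79.2]
```

```bash
ls
```

```text
h.py
pics
```

>>> play_rows(deltas=[421.6,-557,81.4,0,0,0.264,0,421.6,-557,81.4,0,0,0.264,0,421.6,-557,81.4,0,0,0.264,0,421.6,-557,81.4,0,0,0.264,0,421.6,-557,81.4,0,0,0.264,0,421.6,-557,81.4,0,0,0.264,0,421.6,-557,81.4,0,0,0.264,0,421.6,-557,81.4,0,0,0.264,0,421.6,-557,81.4,0,0,0.264,0,421.6,-557,81.4,0,0,0.264,0])

```text
clock: 1.35
eef_pos: [404.5, -34.0, 158.8]
tool_rot: [3.141, -0.001, 0.039]
force: [1.1, -0.1, 0.6]
width: 0.1
gripper_force: 0.0
```

```bash
python3 -c "
from h import *
plan([(445,38,80,.04,.7)])"
```

```text
[43.3, -70.4, 78.8, 0.0, 0.699, -0.0]
```

>>> play_rows(deltas=[43.3,-70.4,78.8,0,0.7,0,0,43.3,-70.4,78.8,0,0.7,0,0,43.3,-70.4,78.8,0,0.7,0,0,43.3,-70.4,78.8,0,0.7,0,0,43.3,-70.4,78.8,0,0.7,0,0,43.3,-70.4,78.8,0,0.7,0,0])

```text
clock: 2.1
eef_pos: [422.0, 35.4, 234.4]
tool_rot: [-3.137, -0.405, 0.042]
force: [0.4, 1.0, 1.0]
width: 0.0
gripper_force: 0.0
```

```bash
python3 -c "
from h import *
print(read_state()['qpos'].round(3))
plan([(445,40,80,.04,.7),(465,40,35,.04,.7),(492,40,14,.04,.7),(505,40,14,.04,.7),(520,40,14,.04,.7)])"
```

```text
[-0.95   0.259  0.95   2.467 -1.099  0.233 -0.543]
[-39.6, -2.9, 151.0, -0.006, 0.295, 0.001]
[-39.0, -1.8, 200.3, -0.006, 0.295, 0.001]
[-22.5, -0.5, 230.2, -0.006, 0.295, 0.001]
[-10.5, 0.1, 235.3, -0.006, 0.295, 0.001]
[3.2, 0.7, 241.2, -0.006, 0.295, 0.001]
```

```bash
python3 -c "
from h import *
plan([(450,38,200,.04,.0)])"
```

```text
[12.2, -1.2, 42.7, -0.005, -0.405, 0.003]
```

>>> play_rows(deltas=[12.2,-1.2,42.7,-0.005,-0.405,0.003,0,12.2,-1.2,42.7,-0.005,-0.405,0.003,0,12.2,-1.2,42.7,-0.005,-0.405,0.003,0,12.2,-1.2,42.7,-0.005,-0.405,0.003,0,12.2,-1.2,42.7,-0.005,-0.405,0.003,0,12.2,-1.2,42.7,-0.005,-0.405,0.003,0])

```text
clock: 2.85
eef_pos: [448.9, 38.0, 199.2]
tool_rot: [-3.14, 0.001, 0.04]
force: [0.4, 0.1, 0.3]
width: -0.3
gripper_force: 0.0
```

```bash
python3 -c "
from h import *
print(read_state()['qpos'].round(3))
plan([(480,40,80,.04,.1),(480,40,25,.04,.15)])"
```

```text
[-0.845  0.633  1.092  2.104 -0.757  0.873 -0.83 ]
[31.3, -0.5, 119.2, -0.002, 0.101, -0.0]
[31.4, -0.5, 174.2, -0.002, 0.151, -0.0]
```

>>> play_rows(deltas=[31,-0.5,119,0,0.1,0,0,31,-0.5,119,0,0.1,0,0,31,-0.5,119,0,0.1,0,0,31,-0.5,172,0,0.15,0,0,31,-0.5,172,0,0.15,0,0,31,-0.5,172,0,0.3,0,0,31,-0.5,172,0,0.3,0,0,31,-0.5,172,0,0.3,0,0])

```text
clock: 3.85
eef_pos: [518.4, 42.9, 82.7]
tool_rot: [3.134, -0.201, 0.04]
force: [-0.0, 0.2, 0.4]
width: -0.0
gripper_force: 0.0
```

```bash
python3 -c "
from h import *
s=read_state();print(s['qpos'].round(3),s['force'])
im=get_image('scene');cv2.imwrite('pics/s1.png',cv2.resize(im[150:350,230:430],(600,600),interpolation=2)[:,:,::-1])
plan([(480,40,14,.04,.3),(500,40,14,.04,.3),(520,40,14,.04,.3),(540,40,14,.04,.3)])"
```

```text
[-0.419  0.667  0.386  2.198 -1.099  0.235 -0.598] [-0.04992397  0.21917785  0.40877679]
[-50.8, 1.3, 59.1, 0.007, 0.1, 0.001]
[-31.3, 2.1, 63.1, 0.007, 0.1, 0.001]
[-11.7, 2.9, 67.1, 0.007, 0.1, 0.001]
[7.9, 3.6, 71.0, 0.007, 0.1, 0.001]
```

View pics/s1.png

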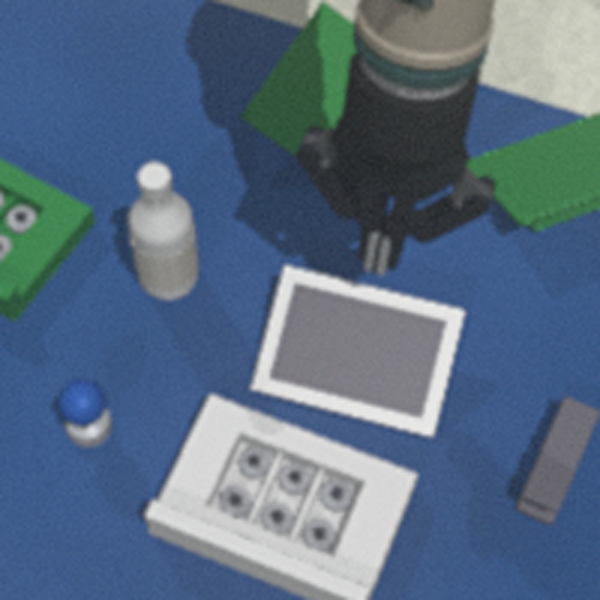

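The scene view shows the shut fingers at about (375,255), just behind the untouched lid. The wrist joints are at their limits, so I'll swing the wrist round to its other branch.

```bash
cat >> h.py <<'E'
def plan2(ts):
    "x,y,z,yaw,right,fwd"
    s=read_state();R0=Ro.from_euler('xyz',s["tool_rot"]);p0=s["eef_pos"]
    for x,y,z,yaw,r,f in ts:
        R=Ro.from_euler('z',yaw)*Ro.from_rotvec([-r,-f,0])*Ro.from_euler('x',np.pi)
        print([round(float(v),1) for v in R0.inv().apply(np.array([x,y,z])-p0)]+[round(float(v),3) for v in (R0.inv()*R).as_rotvec()])
E
python3 -c "
from h import *
plan2([(480,38,180,.04,0,0),(480,38,180,.04,.35,0),(480,38,180,.04,.7,0)])"
```

```text
[-18.0, 4.5, -103.6, 0.007, -0.2, -0.0]
[-18.0, 4.5, -103.6, -0.341, -0.198, -0.035]
[-18.0, 4.5, -103.6, -0.69, -0.192, -0.07]
```

>>> play_rows(deltas=[-18,4.5,-103.6,0.007,-0.2,0,0,-18,4.5,-103.6,0.007,-0.2,0,0,-18,4.5,-103.6,-0.341,-0.198,-0.035,0,-18,4.5,-103.6,-0.341,-0.198,-0.035,0,-18,4.5,-103.6,-0.69,-0.192,-0.07,0,-18,4.5,-103.6,-0.69,-0.192,-0.07,0,-18,4.5,-103.6,-0.69,-0.192,-0.07,0])

```text
clock: 4.78
eef_pos: [479.4, 40.7, 176.7]
tool_rot: [2.436, 0.006, 0.047]
force: [0.1, -0.4, 0.1]
width: -0.4
gripper_force: 0.0
```

```bash
python3 -c "
from h import *
s=read_state();print(s['qpos'].round(3),s['eef_pos'],s['tool_rot'])
plan2([(480,38,180,.04,.7,.35),(480,38,180,.04,.65,.65),(480,38,180,.04,.35,.75),(480,38,180,.04,0,.75)])"
```

```text
[-1.218  1.066  1.219  1.961 -0.373  0.83  -1.454] [479.43814535  40.72885251 176.65946833] [2.43647775 0.0058046  0.04682088]
[0.4, 4.3, -0.8, -0.003, 0.322, 0.127]
[0.4, 4.3, -0.8, 0.028, 0.599, 0.229]
[0.4, 4.3, -0.8, 0.319, 0.705, 0.267]
[0.4, 4.3, -0.8, 0.668, 0.721, 0.272]
```

>>> play_rows(deltas=[0,4,0,0,0.322,0.127,0,0,4,0,0,0.322,0.127,0,0,4,0,0.028,0.599,0.229,0,0,4,0,0.028,0.599,0.229,0,0,4,0,0.028,0.599,0.229,0])

```text
clock: 5.4
eef_pos: [485.7, 72.0, 189.4]
tool_rot: [2.399, -0.561, 0.219]
force: [2.5, -0.0, 1.1]
width: -0.2
gripper_force: 0.0
```

```bash
python3 -c "
from h import *
s=read_state();print(s['qpos'].round(3),s['eef_pos'],s['tool_rot'])
plan2([(480,38,180,.04,.65,.65),(480,38,180,.04,.35,.75),(480,38,180,.04,0,.75)])"
```

```text
[-1.51   1.157  1.324  2.332 -1.1    0.232 -1.116] [485.73117403  71.96721398 189.38406862] [ 2.39894251 -0.5608328   0.21853495]
[-16.0, 22.8, 22.4, 0.029, 0.062, -0.013]
[-16.0, 22.8, 22.4, 0.304, 0.137, 0.102]
[-16.0, 22.8, 22.4, 0.63, 0.126, 0.204]
```

```bash
python3 -c "
from h import *
plan2([(470,38,200,.04,.5,0),(470,38,200,.04,0,0),(470,38,200,.04,-.4,0)])"
```

```text
[-13.6, 36.2, 4.6, 0.186, -0.557, -0.185]
[-13.6, 36.2, 4.6, 0.671, -0.596, -0.042]
[-13.6, 36.2, 4.6, 1.058, -0.61, 0.08]
```

>>> play_rows(deltas=[-13.6,36.2,4.6,0.186,-0.557,-0.185,0,-13.6,36.2,4.6,0.186,-0.557,-0.185,0,-13.6,36.2,4.6,0.186,-0.557,-0.185,0,-13.6,36.2,4.6,0.186,-0.557,-0.185,0,-13.6,36.2,4.6,0.671,-0.596,-0.042,0,-13.6,36.2,4.6,0.671,-0.596,-0.042,0,-13.6,36.2,4.6,0.671,-0.596,-0.042,0,-13.6,36.2,4.6,0.671,-0.596,-0.042,0])

```text
clock: 6.4
eef_pos: [471.8, 34.7, 202.3]
tool_rot: [-3.14, -0.006, 0.032]
force: [0.1, -0.3, -0.7]
width: -0.2
gripper_force: 0.0
```

```bash
python3 -c "
from h import *
s=read_state();print(s['qpos'].round(3),s['eef_pos'],s['tool_rot'])
plan2([(470,38,200,.04,-.4,0),(470,38,100,.04,0,0),(478,38,22,.04,0,0),(478,38,22,.04,0,.1)])"
```

```text
[-0.75   0.585  0.94   2.05  -0.654  0.828 -0.962] [471.79479711  34.65047438 202.33927129] [-3.14016176 -0.00591458  0.03153869]
[-1.7, -3.4, 2.3, 0.399, -0.008, -0.007]
[-2.3, -3.3, 102.3, -0.001, -0.006, -0.008]
[5.2, -2.9, 180.4, -0.001, -0.006, -0.008]
[5.2, -2.9, 180.4, -0.001, 0.094, -0.009]
```

>>> play_rows(deltas=[-2,-3,102,0,0,0,0,-2,-3,102,0,0,0,0,5,-3,180,0,0,0,0,5,-3,180,0,0,0,0,5,-3,182,0,0.1,0,0,5,-3,182,0,0.1,0,0])

```text
clock: 7.15
eef_pos: [481.7, 44.0, 25.4]
tool_rot: [3.14, -0.082, 0.043]
force: [0.5, -0.7, 0.8]
width: -0.2
gripper_force: 0.0
```

```bash
python3 -c "
from h import *
s=read_state();print(s['qpos'].round(3),s['eef_pos'],s['tool_rot'])
plan2([(490,40,18,.04,0,.1),(500,41,18,.04,0,.1),(528,40,18,.04,0,.1)])"
```

```text
[-0.367  0.772  0.315  2.204 -1.099  0.234 -0.596] [481.67670129  44.03857364  25.35579723] [ 3.14026971 -0.08207689  0.04335428]
[7.5, 4.4, 8.0, 0.001, 0.018, 0.003]
[17.5, 3.8, 8.8, 0.001, 0.018, 0.003]
[45.3, 6.0, 11.1, 0.001, 0.018, 0.003]
```

>>> play_rows(deltas=[8,4,7,0,0,0,0,14,4,8,0,0.018,0,0,20,4.5,9,0,0.018,0,0,26,5,9,0,0.018,0,0,32,5,10,0,0.018,0,0,37,5,10,0,0.018,0,0,42,5,10,0,0.018,0,0,45,5.5,10,0,0.018,0,0])

```text
clock: 8.15
eef_pos: [528.1, 40.5, 18.6]
tool_rot: [3.14, -0.099, 0.044]
force: [-4.4, 2.7, 1.4]
width: 0.1
gripper_force: 2.2
```

```bash
python3 -c "
from h import *
s=read_state();print(s['qpos'].round(3),s['force'])
a=get_image('scene')[170:350,230:430];b=get_image('top')[140:270,210:390]
cv2.imwrite('pics/s2.png',np.vstack([cv2.resize(a,(400,300),interpolation=2),cv2.resize(b,(400,289),interpolation=2)])[:,:,::-1])"
```

```text
[-0.388  0.82   0.383  2.101 -1.053  0.308 -0.642] [-4.38247159  2.70987053  1.35543304]
```

View pics/s2.png

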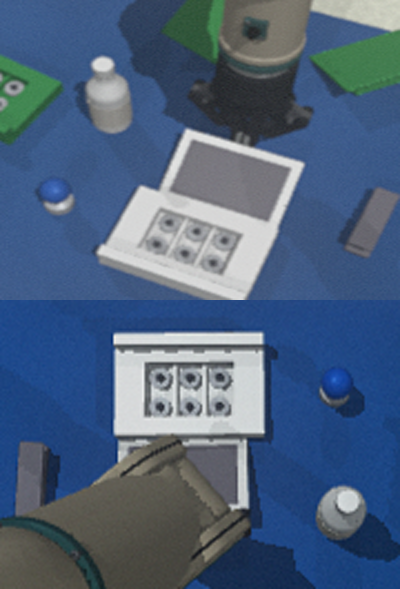

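The lid now sits square against the tray front, about 6 mm left of the tray centre. Next is the arc for flipping it.

Run:
```python
from h import *
def lidpts(al):
    t=np.linspace(0,1,300)[:,None]
    e=lambda p,q:np.array(p)*(1-t)+np.array(q)*t
    L=np.vstack([e((45,-5),(-45,-5)),e((-45,-5),(-45,0)),e((-28,-5),(-28,-30)),e((-28,-30),(-18,-30)),e((-18,-30),(-18,-5))])-[45,-5]
    return np.c_[L[:,0]*np.cos(al)+L[:,1]*np.sin(al), -L[:,0]*np.sin(al)+L[:,1]*np.cos(al)]
out=[]
for al in np.r_[.38:1.9:.1]:
    P=lidpts(al);phi=.1+.1*min(1,(al-.38)/.6)
    t=np.pi/2-phi;d=np.array([np.cos(t),-np.sin(t)]);n=np.array([np.sin(t),np.cos(t)])
    a=P@d;b=P@n;best=None
    for a0 in np.arange(-130,60,.5):
        m=a[:600]<a0
        if not m.any(): continue
        b0=b[:600][m].min();bb=b[600:][a[600:]<a0+2]
        if (bb>b0-23).any(): continue
        if (a0*d+(b0-22)*n)[1]<10: continue
        best=a0*d+(b0-11)*n
    x=best[0]+625.5-5*np.sin(al)+1;print(round(al,2),x.round(1),best[1].round(1));out.append((x,40,best[1],.04,0,phi))
plan2(out)
```

```text
0.38 530.7 26.8
0.48 534.3 33.3
0.58 538.8 39.0
0.68 544.1 44.7
0.78 550.1 50.1
0.88 556.8 54.9
0.98 564.2 59.1
1.08 571.7 63.3
1.18 579.7 66.9
1.28 588.0 69.7
1.38 596.5 71.9
1.48 603.7 75.5
1.58 611.5 77.6
1.68 619.8 79.2
1.78 628.4 80.5
1.88 637.2 79.7
[3.3, 0.4, -7.9, 0.002, 0.0, 0.004]
[7.5, 0.6, -14.0, 0.002, 0.017, 0.004]
[12.6, 0.8, -19.3, 0.002, 0.034, 0.004]
[18.4, 1.1, -24.4, 0.002, 0.05, 0.004]
[24.9, 1.3, -29.2, 0.001, 0.067, 0.004]
[32.1, 1.6, -33.3, 0.001, 0.084, 0.004]
[39.8, 2.0, -36.8, 0.001, 0.1, 0.004]
[47.7, 2.3, -40.1, 0.001, 0.1, 0.004]
[56.0, 2.7, -43.0, 0.001, 0.1, 0.004]
[64.6, 3.0, -44.9, 0.001, 0.1, 0.004]
[73.2, 3.4, -46.3, 0.001, 0.1, 0.004]
[80.7, 3.7, -49.1, 0.001, 0.1, 0.004]
[88.7, 4.1, -50.4, 0.001, 0.1, 0.004]
[97.1, 4.5, -51.2, 0.001, 0.1, 0.004]
[105.8, 4.8, -51.6, 0.001, 0.1, 0.004]
[114.4, 5.2, -49.9, 0.001, 0.1, 0.004]
```

>>> play_rows(deltas=[3.3,0.4,-6,0,0,0,0,7.5,0.6,-13,0,0.017,0,0,12.6,0.8,-18.5,0,0.034,0,0,18.4,1.1,-23.6,0,0.05,0,0,24.9,1.3,-28.4,0,0.067,0,0,24.9,1.3,-28.4,0,0.067,0,0])

```text
clock: 9.0
eef_pos: [551.8, 38.7, 50.3]
tool_rot: [3.138, -0.171, 0.043]
force: [-0.5, -1.1, 0.5]
width: -0.2
gripper_force: 0.4
```

```bash
python3 -c "
from h import *
s=read_state();print(s['qpos'].round(3),s['force'])
a=get_image('scene')[170:350,230:430]
cv2.imwrite('pics/s3.png',cv2.resize(a,(600,540),interpolation=2)[:,:,::-1])
plan2([(556.8,40,54,.04,0,.18),(564,40,58.5,.04,0,.2),(571.7,40,62.6,.04,0,.2),(579.7,40,66,.04,0,.2),(588,40,69,.04,0,.2),(596.5,40,71.5,.04,0,.2),(604,40,75,.04,0,.2),(611.5,40,77.5,.04,0,.2),(620,40,79.2,.04,0,.2),(628.4,40,80.5,.04,0,.2)])"
```

```text
[-0.389  0.762  0.389  2.097 -1.048  0.287 -0.644] [-0.51597643 -1.06366991  0.5292669 ]
[6.1, -0.9, -3.1, 0.003, 0.01, 0.003]
[13.9, -0.6, -6.3, 0.003, 0.03, 0.003]
[22.2, -0.3, -9.1, 0.003, 0.03, 0.003]
[30.6, 0.1, -11.1, 0.003, 0.03, 0.003]
[39.3, 0.4, -12.6, 0.003, 0.03, 0.003]
[48.1, 0.8, -13.6, 0.003, 0.03, 0.003]
[56.1, 1.1, -15.8, 0.003, 0.03, 0.003]
[63.9, 1.5, -17.0, 0.003, 0.03, 0.003]
[72.5, 1.8, -17.3, 0.003, 0.03, 0.003]
[81.0, 2.2, -17.1, 0.003, 0.03, 0.003]
```

View pics/s3.png

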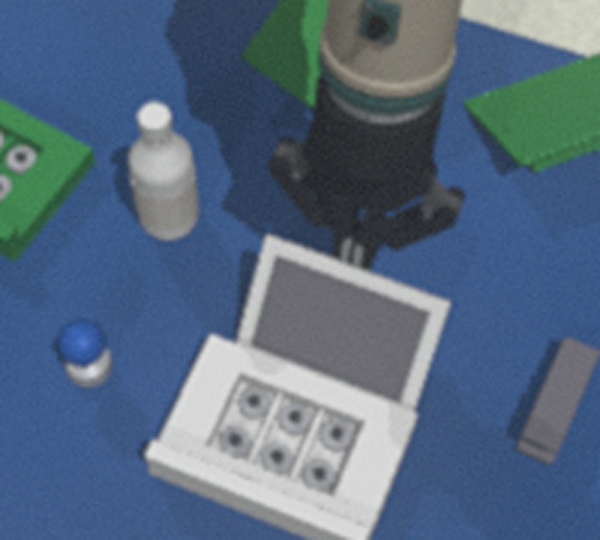

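The picture shows the lid tipped up on its low edge, with the fingers behind its top edge at (350,245). I'll keep following the arc.

>>> play_rows(deltas=[6.1,-0.9,-3.1,0,0.01,0,0,14,-0.6,-6.3,0,0.03,0,0,22.2,-0.3,-9.1,0,0.03,0,0,30.6,0,-11.1,0,0.03,0,0,39.3,0.4,-12.6,0,0.03,0,0,48,0.8,-13.6,0,0.03,0,0])

```text
clock: 9.8
eef_pos: [596.8, 40.5, 71.3]
tool_rot: [3.138, -0.199, 0.044]
force: [-0.8, -0.5, 2.0]
width: -0.2
gripper_force: 0.9
```

```bash
python3 -c "
from h import *
s=read_state();print(s['qpos'].round(3),s['force'])
a=get_image('scene')[170:350,230:430]
cv2.imwrite('pics/s4.png',cv2.resize(a,(600,540),interpolation=2)[:,:,::-1])
plan2([(604,40,75,.04,0,.2),(611.5,40,77.5,.04,0,.2),(620,40,79.2,.04,0,.2),(628.4,40,80.5,.04,0,.2),(637,40,80.5,.04,0,.2),(646,40,80.5,.04,0,.2),(600,40,95,.04,0,.2)])"
```

```text
[-0.441  0.773  0.491  1.997 -0.978  0.388 -0.728] [-0.81322505 -0.53942846  1.96755127]
[6.2, 0.7, -2.0, 0.003, -0.001, 0.004]
[14.1, 1.0, -2.9, 0.003, -0.001, 0.004]
[22.7, 1.4, -2.9, 0.003, -0.001, 0.004]
[31.2, 1.8, -2.5, 0.003, -0.001, 0.004]
[39.6, 2.1, -0.8, 0.003, -0.001, 0.004]
[48.4, 2.5, 1.0, 0.003, -0.001, 0.004]
[6.3, 0.6, -22.4, 0.003, -0.001, 0.004]
```

View pics/s4.png

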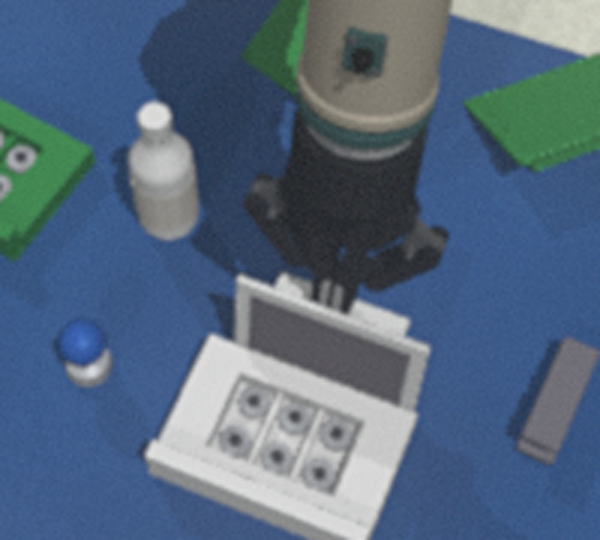

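The lid is nearly upright, with the bar in view behind it at (290,285) to (400,320). I'll push it past vertical.

>>> play_rows(deltas=[6.2,0.7,-2,0,0,0,0,14,1,-2.9,0,0,0,0,22.7,1.4,-2.9,0,0,0,0,31,1.8,-3,0,0,0,0,37,2,-4,0,0,0,0,42,2,-5,0,0,0,0,42,2,-5,0,0,0,0])

```text
clock: 10.72
eef_pos: [636.7, 40.1, 84.5]
tool_rot: [3.138, -0.199, 0.044]
force: [-0.7, 0.3, 0.8]
width: 0.2
gripper_force: 0.0
```

```bash
python3 -c "
from h import *
s=read_state();print(s['qpos'].round(3),s['force'])
a=get_image('scene')[170:350,230:430]
cv2.imwrite('pics/s5.png',cv2.resize(a,(600,540),interpolation=2)[:,:,::-1])
plan2([(630,40,120,.04,0,.1),(560,40,120,.04,0,.1)])"
```

```text
[-0.469  0.806  0.572  1.884 -0.912  0.5   -0.812] [-0.65267536  0.29004331  0.80285791]
[0.9, 0.0, -36.2, 0.003, -0.099, 0.003]
[-67.6, -3.0, -50.0, 0.003, -0.099, 0.003]
```

View pics/s5.png

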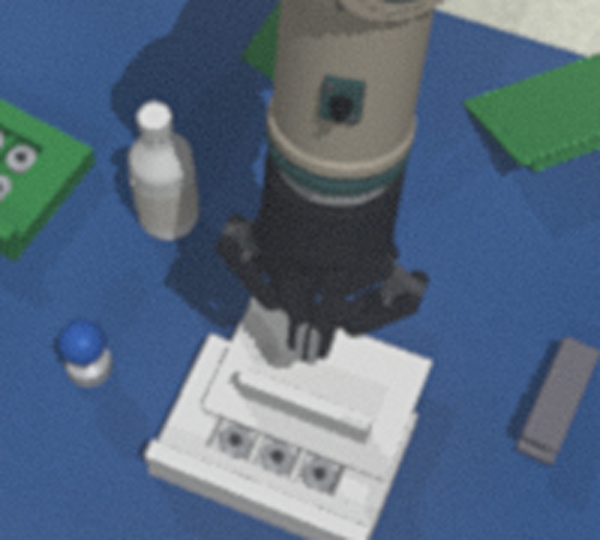

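The lid has flipped onto the tray with the bar on top, at (300,405), and overhangs the tray front. I'll pull the hand back and measure.

>>> play_rows(deltas=[0,0,-36,0,-0.1,0,0,0,0,-36,0,-0.1,0,0,-68,-3,-50,0,-0.1,0,0,-68,-3,-50,0,-0.1,0,0,-130,-3,-60,0,-0.15,0,0,-130,-3,-60,0,-0.15,0,0,-150,-3,-60,0,-0.15,0,0])

```text
clock: 11.65
eef_pos: [479.1, 36.5, 113.7]
tool_rot: [3.138, -0.052, 0.044]
force: [0.6, 1.0, -0.4]
width: -0.0
gripper_force: 0.0
```

Run:
```python
from h import *
s=read_state();print(s['qpos'].round(3),s['eef_pos'])
a=get_image('scene');b=get_image('top')
cv2.imwrite('pics/s6.png',a[:,:,::-1]);cv2.imwrite('pics/t6.png',b[:,:,::-1])
c=camera_info('top')
def on(c,uv,z):
    T=c["T"];d=T[:3,:3]@[(uv[0]-c["cx"])/c["fx"],(uv[1]-c["cy"])/c["fy"],1];return (T[:3,3]+d*(z-T[2,3])/d[2]).round(1)
m=white(b)
for r in range(188,216,2):
    x=np.nonzero(m[r,240:345])[0]+240
    if len(x): print(r,x.min(),x.max(),len(x),on(c,(x.min(),r),25),on(c,(x.max()+1,r),25))
for k in (265,275,285,295,305,315,322):
    y=np.nonzero(m[150:230,k])[0]+150;print(k,y.max(),on(c,(k,y.max()+1),22))
```

```text
[-0.581  0.664  0.666  2.15  -0.827  0.538 -0.825] [479.11125777  36.46600127 113.67028944]
188 262 328 27 [651.  110.5  25. ] [647.7 -38.1  25. ]
190 262 328 58 [646.5 110.5  25. ] [643.2 -38.   25. ]
192 262 328 67 [642.  110.6  25. ] [638.7 -37.9  25. ]
194 261 328 68 [637.5 112.8  25. ] [634.2 -37.8  25. ]
196 261 328 68 [633.  112.8  25. ] [629.7 -37.7  25. ]
198 261 328 68 [628.5 112.9  25. ] [625.2 -37.6  25. ]
200 262 327 63 [624.  110.7  25. ] [620.7 -35.3  25. ]
202 263 321 59 [619.4 108.5  25. ] [616.5 -21.9  25. ]
204 263 320 58 [614.9 108.5  25. ] [612.1 -19.6  25. ]
206 263 321 59 [610.4 108.6  25. ] [607.6 -21.7  25. ]
208 263 321 59 [605.9 108.6  25. ] [603.1 -21.6  25. ]
210 263 321 59 [601.5 108.6  25. ] [598.6 -21.5  25. ]
212 263 321 58 [597.  108.7  25. ] [594.2 -21.4  25. ]
214 263 321 52 [592.5 108.7  25. ] [589.7 -21.4  25. ]
265 224 [568.3 104.8  22. ]
275 224 [567.9  82.7  22. ]
285 229 [556.3  60.8  22. ]
295 216 [584.8  38.3  22. ]
305 216 [584.3  16.3  22. ]
315 216 [583.8  -5.8  22. ]
322 199 [621.6 -22.   22. ]
```

```bash
python3 -c "
from h import *
plan2([(552,43,60,0,0,.0),(552,43,13,0,0,.0),(570,43,13,0,0,.0),(602,43,13,0,0,0)])"
```

```text
[73.9, -3.3, 56.6, 0.002, -0.047, 0.042]
[71.7, -3.5, 103.5, 0.002, -0.047, 0.042]
[89.6, -2.7, 104.3, 0.002, -0.047, 0.042]
[121.6, -1.3, 105.8, 0.002, -0.047, 0.042]
```

>>> play_rows(deltas=[74,-3.3,56.6,0,-0.047,0.042,0,74,-3.3,56.6,0,-0.047,0.042,0,71.7,-3.5,103.5,0,-0.047,0.042,0,85,-3,104,0,-0.047,0.042,0,93,-2.7,104.5,0,-0.047,0.042,0,100,-2.3,105,0,-0.047,0.042,0,107,-2,105,0,-0.047,0.042,0,114,-1.6,105.5,0,-0.047,0.042,0,121.6,-1.3,105.8,0,-0.047,0.042,0,121.6,-1.3,105.8,0,-0.047,0.042,0])

```text
clock: 13.0
eef_pos: [604.8, 42.8, 13.8]
tool_rot: [3.139, -0.003, 0.001]
force: [-1.0, 0.6, -0.5]
width: -0.1
gripper_force: 0.0
```

```bash
cat > m.py <<'E'
from h import *
def on(c,uv,z):
    T=c["T"];d=T[:3,:3]@[(uv[0]-c["cx"])/c["fx"],(uv[1]-c["cy"])/c["fy"],1];return (T[:3,3]+d*(z-T[2,3])/d[2]).round(1)
E
python3 - <<'E'
from m import *
b=get_image('scene');cv2.imwrite('pics/s7.png',b[:,:,::-1]);c=camera_info('scene')
# brightness profile across the lid's rear edge / stop: sample world line along x at y=10,70 at z=25
g=cv2.cvtColor(b,cv2.COLOR_RGB2GRAY).astype(np.float32)
for y in (0,80):
    xs=np.arange(590,725,3);uv=proj(c,np.c_[xs,0*xs+y,0*xs+25]).astype(np.float32)
    v=cv2.remap(g,uv[None,:,0],uv[None,:,1],1)[0];print(y,[(int(x),int(k)) for x,k in zip(xs,v)])
plan2([(602,43,13,0,0,0),(590,43,13,0,0,0),(590,43,90,0,0,0),(668,115,90,0,0,0),(668,115,36,0,0,0),(668,110,36,0,0,0)])
E
```

```text
0 [(590, 49), (593, 46), (596, 48), (599, 56), (602, 59), (605, 60), (608, 60), (611, 60), (614, 74), (617, 121), (620, 188), (623, 197), (626, 195), (629, 196), (632, 207), (635, 213), (638, 211), (641, 212), (644, 213), (647, 212), (650, 212), (653, 211), (656, 212), (659, 213), (662, 212), (665, 212), (668, 211), (671, 208), (674, 210), (677, 214), (680, 216), (683, 176), (686, 151), (689, 188), (692, 210), (695, 212), (698, 210), (701, 202), (704, 199), (707, 192), (710, 201), (713, 211), (716, 215), (719, 198), (722, 145)]
80 [(590, 52), (593, 60), (596, 80), (599, 83), (602, 86), (605, 84), (608, 85), (611, 84), (614, 94), (617, 151), (620, 197), (623, 196), (626, 196), (629, 197), (632, 195), (635, 195), (638, 195), (641, 195), (644, 194), (647, 187), (650, 187), (653, 186), (656, 185), (659, 187), (662, 187), (665, 188), (668, 185), (671, 195), (674, 212), (677, 214), (680, 196), (683, 144), (686, 135), (689, 156), (692, 193), (695, 197), (698, 194), (701, 189), (704, 187), (707, 171), (710, 190), (713, 216), (716, 213), (719, 215), (722, 167)]
[-2.2, -0.2, 0.8, 0.002, -0.002, 0.001]
[-14.2, -0.3, 0.7, 0.002, -0.002, 0.001]
[-14.0, -0.1, -76.3, 0.002, -0.002, 0.001]
[64.0, -72.0, -76.3, 0.002, -0.002, 0.001]
[63.9, -72.1, -22.3, 0.002, -0.002, 0.001]
[63.9, -67.1, -22.3, 0.002, -0.002, 0.001]
```

>>> play_rows(deltas=[-14,0,0,0,0,0,0,-14,0,-76,0,0,0,0,-14,0,-76,0,0,0,0,30,-72,-76,0,0,0,0,72,-74,-76,0,0,0,0,72,-74,-76,0,0,0,0,72,-74,-22,0,0,0,0,72,-74,-22,0,0,0,0])

```text
clock: 14.05
eef_pos: [671.1, 116.5, 31.4]
tool_rot: [3.139, 0.008, -0.001]
force: [0.1, -0.4, -0.1]
width: -0.1
gripper_force: 0.0
```

```bash
cat >> m.py <<'E'
def sides(n='scene',x=621,z=25):
    b=get_image(n);c=camera_info(n);g=b[...,0].astype(np.float32)
    for lo,hi in((-35,0),(95,125)):
        ys=np.arange(lo,hi,1.);uv=proj(c,np.c_[x-.023*(ys-38),ys,0*ys+z]).astype(np.float32)
        v=cv2.remap(g,uv[None,:,0],uv[None,:,1],1)[0];t=(v.max()+v.min())/2
        k=np.nonzero(np.diff(v>t))[0];print(n,ys[k],v.min(),v.max())
    return b
E
python3 - <<'E'
from m import *
b=sides();cv2.imwrite('pics/s8.png',b[:,:,::-1]);sides(x=618)
s=read_state();print(s['qpos'].round(2),s['force'])
plan2([(676,102,36,0,0,0),(676,95,36,0,0,0)])
E
```

```text
scene [-35. -33. -20.] 57.322266 136.31836
scene [117.] 103.0 146.51172
scene [-21.] 41.626953 106.5
scene [110. 122.] 125.581055 146.5625
[-0.58  1.03  0.7   1.55 -0.8   0.86 -1.15] [ 0.66823801 -0.55873994  1.17247709]
[0.7, 14.0, 0.1, 0.003, -0.001, -0.0]
[0.8, 21.0, 0.2, 0.003, -0.001, -0.0]
```

>>> play_rows(deltas=[0,8,0,0,0,0,0,0,13,0,0,0,0,0,0,16,0,0,0,0,0,0,18,0,0,0,0,0,0,18,0,0,0,0,0])

```text
clock: 14.78
eef_pos: [675.7, 98.7, 35.8]
tool_rot: [3.139, -0.002, 0.001]
force: [-1.3, 0.8, 0.0]
width: 0.2
gripper_force: 0.0
```

Run:
```python
from m import *
sides();sides(x=618);sides(x=623)
s=read_state();print(s['eef_pos'],s['force'])
```

```text
scene [-25.] 65.6875 139.29102
scene [103.] 45.882812 125.2207
scene [-25.] 40.16992 139.99219
scene [106.] 47.53125 148.53125
scene [-24.] 99.78125 140.5625
scene [100.] 44.435547 103.48828
[675.56834619  98.90985259  35.57249394] [0.2539261  1.34085308 0.84570929]
```

>>> play_rows(deltas=[0,1.3,0,0,0,0,0,0,2.5,0,0,0,0,0,0,2.5,0,0,0,0,0])

```text
clock: 15.3
eef_pos: [675.7, 96.2, 35.7]
tool_rot: [3.139, -0.002, 0.001]
force: [0.3, 0.3, 0.3]
width: 0.2
gripper_force: 0.0
```

Run:
```python
from m import *
sides();sides(x=618)
s=read_state();print(s['eef_pos'],s['force'])
plan2([(676,115,36,0,0,0),(676,115,95,0,0,0),(590,38,95,-.02,0,0),(590,38,13,-.02,0,0),(604,38,13,-.02,0,0),(616,38,13,-.02,0,0)])
```

```text
scene [-26.] 68.52734 140.78125
scene [101.] 45.445312 111.03711
scene [-27.] 44.953125 139.65625
scene [103.] 45.992188 145.46875
[675.79128052  96.24611433  35.79458905] [0.19184955 0.53500748 0.05116307]
[0.2, -18.8, -0.3, 0.003, -0.002, 0.001]
[0.3, -18.6, -59.3, 0.003, -0.002, 0.001]
[-85.7, 58.3, -59.2, 0.003, -0.002, 0.021]
[-85.9, 58.1, 22.8, 0.003, -0.002, 0.021]
[-71.9, 58.1, 22.8, 0.003, -0.002, 0.021]
[-59.9, 58.1, 22.8, 0.003, -0.002, 0.021]
```

>>> play_rows(deltas=[0,-18,0,0,0,0,0,0,-18,-59,0,0,0,0,0,-18,-59,0,0,0,0,-86,20,-59,0,0,0.02,0,-86,58,-59,0,0,0.02,0,-90,58,-59,0,0,0.02,0,-90,58,-59,0,0,0.02,0,-90,58,22,0,0,0.02,0,-90,58,22,0,0,0.02,0,-84,58,22.5,0,0,0.02,0])

```text
clock: 16.65
eef_pos: [591.3, 39.1, 12.1]
tool_rot: [3.139, 0.001, -0.018]
force: [0.6, -0.3, 0.8]
width: -0.2
gripper_force: 0.0
```

Run:
```python
from m import *
s=read_state();print(s['eef_pos'],s['force'])
plan2([(603,38,13,-.02,0,0),(612,38,13,-.02,0,0),(616,38,13,-.02,0,0)])
```

```text
[591.28830149  39.10858455  12.08657716] [ 0.63398394 -0.33905008  0.80657112]
[11.7, 0.9, -0.9, 0.002, 0.001, 0.002]
[20.7, 0.7, -0.9, 0.002, 0.001, 0.002]
[24.7, 0.7, -0.9, 0.002, 0.001, 0.002]
```

>>> play_rows(deltas=[8,0.8,-1,0,0,0,0,13,0.8,-1,0,0,0,0,16,0.8,-1,0,0,0,0,19,0.7,-1,0,0,0,0,21,0.7,-1,0,0,0,0,22,0.7,-1,0,0,0,0,22,0.7,-1,0,0,0,0])

```text
clock: 17.52
eef_pos: [609.8, 37.4, 13.9]
tool_rot: [3.141, 0.006, -0.019]
force: [-8.9, -0.2, 4.8]
width: 0.2
gripper_force: 4.3
```

>>> play_rows(deltas=[-14,0,0,0,0,0,0,-14,0,0,0,0,0,0,-30,0,-100,0,0,0,0,-60,0,-120,0,0,0,0,-90,0,-130,0,0,0,0,-110,0,-140,0,0,0,0,-110,0,-140,0,0,0,0])

```text
clock: 18.4
eef_pos: [503.8, 39.9, 155.1]
tool_rot: [3.14, -0.004, -0.019]
force: [0.5, -0.6, -0.5]
width: 0.1
gripper_force: 0.0
```

Run:
```python
from m import *
a=get_image('scene');b=get_image('top')
A=cv2.resize(a[250:370,260:390],(520,480),interpolation=2);B=cv2.resize(b[140:240,240:350],(280,255),interpolation=2)
o=np.zeros((480,800,3),np.uint8);o[:,:520]=A;o[:255,520:]=B;cv2.imwrite('pics/s9.png',o[:,:,::-1])
print(read_state()['eef_pos'])
```

```text
[505.04017418  39.78626932 154.31027993]
```

View pics/s9.png

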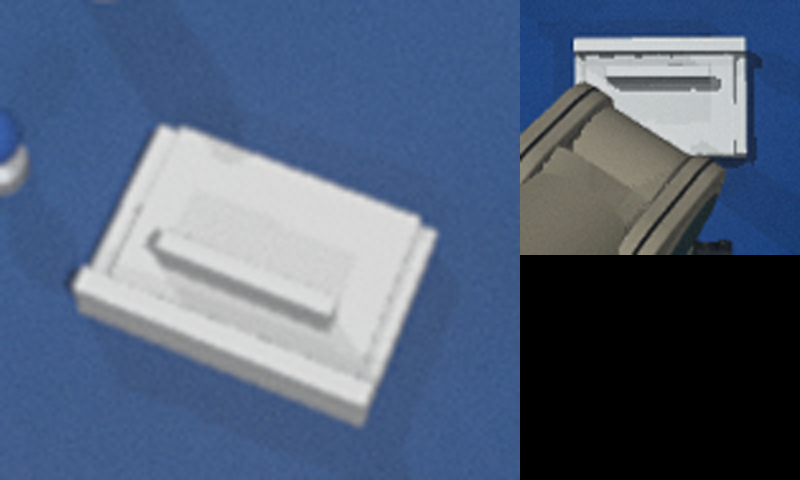

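The last picture shows the lid flat and square on the tray, bar on top at (245,280), with its rear edge at the stop and the hand clear.

```bash
python3 -c "
from cell import *
print(finish_job())"
```

```text
the job is handed in; nothing more can be done
None
```

The job is handed in: I tipped the lid over onto the tray with the fingertips and pushed it back to the rear stop, so it lies flat and square over the wells with the bar on top, the hand is clear, and the clock read about 18 s.

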